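# Load the long work-lamp cell into its charger

## Task

Put the longer of the two battery cells lying on the wooden rest into the charger's bay, flat end towards the spring contact. Push the spring contact back with the tilted cell's flat end, then tip the button end down in front of the fixed contact, so that the cell lies level on the bay's saddles; let go of it.

Things in the scene. Friction and masses are not known exactly. Their poses are not given: they have to be found in the camera images.
- cell_mid (a point): Centre of the long cell: plain grey cylinder, steel ends, 33 mm across, 90 mm long, 0.23 kg. Its y axis runs along it to the button end (+y); the other end is flat. Lies level, axis 36 mm above the table, on one of two saddles (either) of a wooden rest with an 8 mm base; a 61 mm cell lies on the other, 95 mm off. Saddles are under 34 mm wide and bear 14 to 42 mm either side of the middle.
- cell_button (a point): Tip of the long cell's button, the small steel knob (10 mm across, 3 mm high, part of the 90 mm) in the middle of its +y end; on the cell's axis, 45 mm from cell_mid. The cell may lie rolled about its axis by any angle.
- bay (a point): Where cell_mid lies when home, 58 mm above the table. y: level along the bay from spring (-y) to fixed contact (+y); z up. Charger, fixed to the bench: green body 90 x 185 mm, top 28 mm below here; black V saddles like the rest's centre the cell, open at the sides for fingers. Fixed contact: black block 44 mm wide, y = 45 to 59 mm, top 8.5 mm above here; too high to let the cell down level.
- spring_contact (a joint): How far (m) the brass contact block is pushed to -y of the bay: 0 unpressed (4 N starts it), 0.014 with the cell home (7 N), stop 0.032 (10 N); springs back. Block: 26 mm wide, from 10 mm below bay's height up to that height; unpressed face at y = -31 mm of bay, so 76 mm are free between the contacts. Green spring housing behind it from y = -72 mm, top level with bay.
Mind the look-alikes: they are no part of the job. Leave any green or orange look-alike of the part that bears cell_mid alone.

How it is judged:
By the outcome, as a careful person would: the job done as asked, in the order asked, and still so for the second after the job is handed in, with the robot touching nothing.
It also fails if it takes over 40 s, if anything falls off the work surface, if the arm or the gripper's body presses on something with over 40 N, if the wrist force passes 120 N, or if a joint passes its speed limit or range.

## Robot

A 6-joint arm with a two-finger parallel gripper is mounted at the origin on the work surface. World frame = base frame: x ahead of the robot, y to its left, z up, the work surface at z = 0. Lengths are in mm, angles in rad, forces in N, time in s.
With the tool pointing down it reaches from about 350 to 875 mm from the base axis. Payload 4.2 kg.
Tool frame: the origin (TCP) lies midway between the tips of the shut fingers; the grasp point (between the pads) lies 19 mm behind it; x points along the fingers, y is the direction in which the jaws open and shut, and the axes are right-handed (so a half turn about x gives the same grasp; the last joint's range is limited). The gripper opens to 85 mm and grips with 20 to 120 N. Pads are 22 mm wide; open, the fingers measure 114 mm over their backs; the gripper's body (76 mm by 85 mm) begins 54 mm behind the grasp point. The pads swing forward as they close: fully open they stand 13 mm farther back than shut.
Start: joints at [1.563, 0.385, 0.008, 0, -1.194, -0.259], TCP at [164.747, 602.875, 231.312] pointing down, gripper open.
Joint ranges: [-3.14, 3.14], [-1.21, 2.06], [-1.07, 1.41], [-3.16, 2.05], [-2.99, -0.16], [-3.1, 3.1]. Speed limits (rad/s): [2.79, 2.79, 3.14, 3.14, 3.14, 3.14].

## Interface

Orientations are given as a unit quaternion [x, y, z, w].
In Python, from bench import readout, imaging, arm gives the robot as it stands.
- The arm moves only by the tool arm_command, never from a script. Its argument "increments" is a list of rows, each a list of 3 entries, a list of its own where there are three numbers: the turn, a rotation vector about the world's x, y, z in degrees, then the shift along the world's x, y, z in mm, then the closure, from 0 (fully open) to 1 (shut). In form: [[[ax, ay, az], [tx, ty, tz], fingers], ...]. A call has exactly 5 rows; each row is the pose to reach, as a shift and turn from the pose measured when the call began; what a row does not reach only later rows make up. A row lasts 1/10 s, in which the tool goes at most 50 mm and 8.59 degrees, less where a joint would pass 70% of its speed; a pose out of reach is approached as far as the arm can. A call with a gripper value outside its range is refused whole. The fingers move at their own pace and stop on an object; the grip force is fixed at half the most. Time passes only in rows, so rows that repeat a pose let the fingers close, or fill a call up. It gives the time, the measured TCP pose, the force and the opening at its end, in the units of the state.
- readout.read_state(): the state, without advancing time (a new reading comes with each control period).
- imaging.get_image(name): name is "scene" or "top" or "wrist"; returns (picture, depth): 420x560x3 uint8, blue, green, red; 420x560 float32, mm along the optical axis (not along the pixel's ray), 0 where there is no reading.
- imaging.camera_info(name): a dict with "vfov" (degrees; the focal length in pixels is half the picture's height over the tangent of half this angle, whatever the lens; pixels are square), "cx", "cy" (the principal point, pixels), "D" ([k1, k2, p1, p2, k3] as OpenCV has them; the pictures are not rectified), "eye" and "rotation" of the camera in the world; the wrist camera has in their place "T_tool_cam" (4x4, takes a point from camera to tool coordinates, whose origin is the TCP and whose axes are the tool frame's). Camera axes: x right, y down, z forward; pixel columns grow to the right and rows downward; lengths in mm; the calibration is good to about 2 mm. A picture is of the moment at which its call begins: read the wrist's pose just before it. camera_info takes no time and is no camera call.
- arm.job_done(): hands the job in, once; it reports no verdict.
The state is a dict: "clock": time; "joints": joint angles; "joint_vel": joint speeds; "joint_efforts": joint torques, N m; "position": TCP position; "ee_rot": TCP orientation; "contact_force": force on the tool from outside, world axes, zero at the start; "wrist_torque": the same for the moment, N m; "gripper_width": finger opening in mm.
Only numpy, scipy, OpenCV 4.12 (cv2) and the standard library are available. Lean on these libraries where they do the work, as an engineer would, in place of code of your own. Each camera call takes 0.05 s, during which the arm holds its last target. There are 200 camera calls.

## Working session

There is one attempt and no reset: what is moved stays moved. The work goes in short steps, Python scripts to look and compute and a tool call to move; the robot and the scene stay as the last step left them, time stands still between calls to the robot, and variables do not carry over. Pictures are saved under pics/ and viewed, about 8 in all and at most 12, crops included, and the job is handed in when it is done.

Besides the shell and the picture viewer there is one more tool, called as name(argument=value, ...), one argument or row to a line, values as JSON. arm_command: Moves the arm, as the interface text tells. Its arguments: {"type":"object","properties":{"increments":{"type":"array","items":{"type":"array"}}},"required":["increments"]}

```bash
mkdir -p pics; ls
python3 - <<'E'
from bench import readout, imaging
import cv2,numpy as np
print(readout.read_state())
for n in ("scene","top"):
    im,d=imaging.get_image(n); cv2.imwrite(f"pics/{n}0.png",im); np.savez(f"{n}0.npz",im=im,d=d)
for n in ("scene","top","wrist"): print(n,imaging.camera_info(n))
E
```

```text
pics
{'clock': 0.0, 'joints': array([ 1.56259616e+00,  3.85557946e-01,  6.59718604e-03, -5.11490863e-04,
       -1.19401723e+00, -2.58612408e-01]), 'joint_vel': array([ 0.00025581,  0.00075351,  0.00130626, -0.00028781,  0.00150541,
        0.00029394]), 'joint_efforts': array([ 1.10355199e-03, -3.92286944e+01,  1.88399577e+01,  4.18607980e+00,
       -4.56464215e-03, -6.10223818e-07]), 'position': array([164.60290346, 602.3093495 , 230.20770022]), 'ee_rot': array([-0.70074408,  0.09490528,  0.70088496,  0.09333271]), 'contact_force': array([-0.9640372 , -0.44021327, -0.78280948]), 'wrist_torque': array([ 0.02169657, -0.0231376 ,  0.02332215]), 'gripper_width': 85.18921925501549}
scene {'vfov': 49.270649099018705, 'cx': 289.1763147939175, 'cy': 209.17154170771224, 'D': array([-0.10197799,  0.        ,  0.        ,  0.        ,  0.        ]), 'eye': array([800.17904943, 497.76039561, 682.4161812 ]), 'rotation': array([ 0.29484394,  0.8860891 , -0.33857453, -0.1152408 ])}
top {'vfov': 46.53341988023759, 'cx': 271.67793284624474, 'cy': 210.01211787892873, 'D': array([-0.10483687,  0.        ,  0.        ,  0.        ,  0.        ]), 'eye': array([ 332.66805816,   69.46673661, 1051.49522035]), 'rotation': array([-0.69609686,  0.71456581, -0.05364562,  0.04435097])}
wrist {'vfov': 70.97404165386646, 'cx': 276.8225170769544, 'cy': 208.35595953340723, 'D': array([-0.06328406,  0.        ,  0.        ,  0.        ,  0.        ]), 'T_tool_cam': array([[ 1.89597775e-03, -2.72535190e-01,  9.62143947e-01,
        -1.42459061e+02],
       [ 9.99997784e-01,  1.39733981e-03, -1.57476362e-03,
         1.68858043e-01],
       [-9.15263542e-04,  9.62144801e-01,  2.72537235e-01,
        -6.96300899e+01],
       [ 0.00000000e+00,  0.00000000e+00,  0.00000000e+00,
         1.00000000e+00]])}
```

View pics/scene0.png

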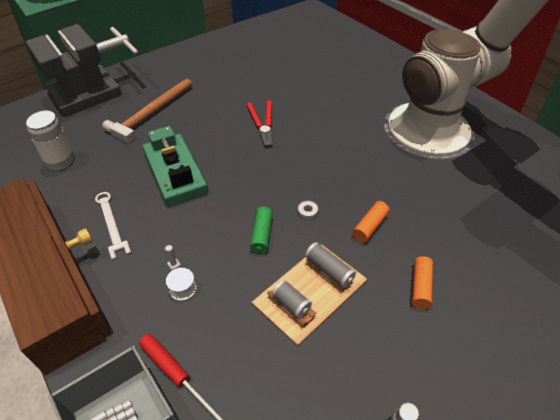

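View pics/top0.png

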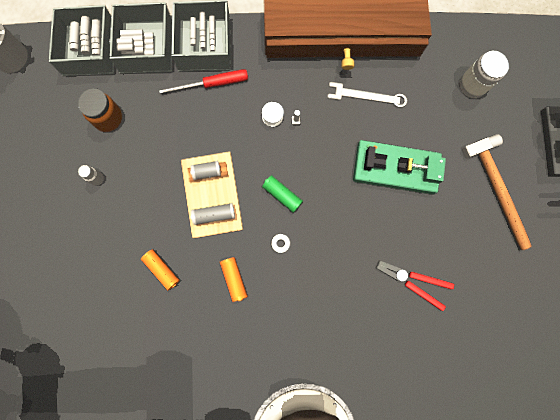

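The long grey cell is at scene (330,265) / top (213,214), and the short one at top (208,171). Look-alikes are the green cell at top (282,194) and the orange ones at (160,269) and (233,279). The charger is at top (400,167). I'll measure these and check a close crop.

```bash
cat > h.py <<'E'
import numpy as np,cv2
from scipy.spatial.transform import Rotation as R
from bench import readout, imaging
def cam(n,st=None):
    c=imaging.camera_info(n); f=210/np.tan(np.radians(c["vfov"]/2))
    K=np.array([[f,0,c["cx"]],[0,f,c["cy"]],[0,0,1]])
    if n=="wrist":
        T=np.eye(4);T[:3,:3]=R.from_quat(st["ee_rot"]).as_matrix();T[:3,3]=st["position"];T=T@c["T_tool_cam"]
        return K,c["D"],T[:3,3],T[:3,:3]
    return K,c["D"],c["eye"],R.from_quat(c["rotation"]).as_matrix()
def rays(C,uv):
    p=cv2.undistortPoints(np.float64(uv).reshape(-1,1,2),C[0],C[1]).reshape(-1,2)
    return np.c_[p,np.ones(len(p))]@C[3].T
def onz(C,uv,z):
    r=rays(C,uv); return C[2]+r*((z-C[2][2])/r[:,2])[:,None]
def cloud(C,d):
    v,u=np.mgrid[:420,:560]; return (C[2]+rays(C,np.c_[u.ravel(),v.ravel()])*d.reshape(-1,1)).reshape(420,560,3)
def proj(C,P):
    return cv2.projectPoints(np.float64(P).reshape(-1,1,3),cv2.Rodrigues(C[3].T)[0],-C[3].T@C[2],C[0],C[1])[0].reshape(-1,2)
E
python3 - <<'E'
from h import *
for n,(a,b),(c,e) in (("top",(175,145),(350,130)),("scene",(245,230),(130,115))):
    z=np.load(n+"0.npz"); im,d=z["im"],z["d"]; C=cam(n); P=cloud(C,d); hsv=cv2.cvtColor(im,cv2.COLOR_BGR2HSV)
    np.save(n+"P.npy",P)
    cr=[cv2.resize(im[y:y+95,x:x+130],None,fx=6 if 0 else 3,fy=3,interpolation=2) for x,y in((a,b),(c,e))]
    cv2.imwrite(f"pics/{n}_crop.png",np.hstack(cr))
    Z=P[...,2]
    print(n,"table z",np.median(Z[250:300,300:360]))
    # grey cells
    m=((hsv[...,1]<60)&(Z>30)&(Z<70)).astype(np.uint8)
    k,l,s,ce=cv2.connectedComponentsWithStats(m)
    for i in range(1,k):
        if s[i,4]>150:
            q=P[l==i]; print("grey",s[i],q.min(0).round(),q.max(0).round(),cv2.minAreaRect(np.float32(q[:,:2])))
    g=((abs(hsv[...,0].astype(int)-75)<15)&(hsv[...,1]>100)&(Z>20)&(Z<75)).astype(np.uint8)
    k,l,s,ce=cv2.connectedComponentsWithStats(g)
    for i in range(1,k):
        if s[i,4]>150:
            q=P[l==i]; print("green",s[i],q.min(0).round(),q.max(0).round(),cv2.minAreaRect(np.float32(q[:,:2])))
            t=q[(q[:,2]<36)]; 
            if len(t)>20: print("  deck",cv2.minAreaRect(np.float32(t[:,:2])),np.median(t[:,2]))
            t=q[(q[:,2]>45)]
            if len(t)>20: print("  high",cv2.minAreaRect(np.float32(t[:,:2])),np.median(t[:,2]))
im=np.vstack([cv2.imread(f"pics/{n}_crop.png") for n in("top","scene")]);cv2.imwrite("pics/crops.png",im)
E
```

```text
top table z -0.13735930276834551
grey [175   4  50  50 758] [817. 148.  30.] [934. 257.  70.] ((876.16064453125, 201.57998657226562), (117.0816879272461, 108.9181137084961), 0.5262154936790466)
grey [ 113    6   51   51 1195] [816. 283.  30.] [933. 392.  70.] ((874.580078125, 337.63189697265625), (117.59369659423828, 109.47348022460938), 0.22487914562225342)
grey [112   7  59  62 618] [802. 273.  30.] [933. 394.  70.] ((838.632080078125, 302.31884765625), (87.16496276855469, 175.87869262695312), 47.138607025146484)
grey [  53    9   50   51 1316] [815. 421.  30.] [934. 528.  70.] ((874.2077026367188, 474.1366271972656), (106.97901153564453, 118.80543518066406), 89.92581939697266)
grey [ 52   8  59  63 705] [803. 404.  30.] [935. 531.  70.] ((839.6998901367188, 437.3472900390625), (91.24916076660156, 176.03717041015625), 46.69547653198242)
grey [173   9  57  57 482] [803. 139.  30.] [932. 259.  70.] ((838.7908935546875, 167.88565063476562), (87.34483337402344, 173.93630981445312), 46.853675842285156)
grey [  0  34  22  34 334] [819. 617.  30.] [888. 667.  70.] ((847.1312255859375, 635
[... 3000 characters left out ...]
75, 48.03355026245117), (46.340423583984375, 45.71302032470703), 38.24562454223633)
grey [273 281  38  37 745] [546. 165.  30.] [583. 226.  55.] ((564.8547973632812, 195.62908935546875), (30.009761810302734, 62.0938720703125), 8.29054069519043)
grey [  55  352   85   68 1335] [811. 144.  30.] [931. 178.  70.] ((874.0215454101562, 145.97891235351562), (123.07594299316406, 32.96802520751953), 14.986882209777832)
green [250 207  22  42 665] [472.  -8.  20.] [553.  75.  35.] ((512.3225708007812, 33.21597671508789), (91.1622314453125, 31.57436752319336), 48.753849029541016)
  deck ((512.3225708007812, 33.21597671508789), (91.1622314453125, 31.57436752319336), 48.753849029541016) 29.97555685743987
```

View pics/crops.png

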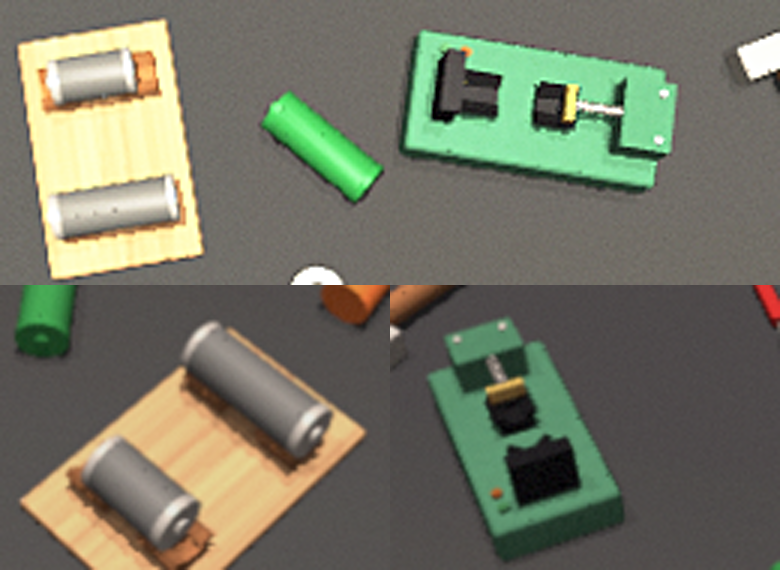

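Run:
```python
from h import *
s=readout.read_state(); M=R.from_quat(s["ee_rot"]).as_matrix(); print("tool axes cols x,y,z\n",M.round(3))
P=np.load("topP.npy"); z=np.load("top0.npz"); 
a=np.radians(79.72); ey=np.array([np.cos(a),np.sin(a)]); ex=np.array([ey[1],-ey[0]])
c=np.array([562.4,-233.1])
Z=P[...,2]; q=P.reshape(-1,3); q=q[(np.hypot(*(q[:,:2]-[565,-230]).T)<130)&(q[:,2]>20)&(q[:,2]<72)]
# block top, housing top, deck rect
def loc(m): 
    t=q[m]; u=t[:,:2]-c; return np.c_[u@ex,u@ey,t[:,2]]
for n,lo,hi in (("blocktop",64,69),("housing",56,60),("deck",28.5,31.5)):
    w=loc((q[:,2]>lo)&(q[:,2]<hi)); print(n,len(w),np.percentile(w,[1,5,50,95,99],axis=0).round(1).tolist())
im=z["im"]; C=cam("scene"); S=np.load("scene0.npz")["im"]
e=[[470-.153*k*45,180+.988*k*45,36] for k in(1,-1)]; print("ends in scene",proj(C,e),"top",proj(cam("top"),e))
cv2.imwrite("pics/x.png",cv2.resize(S[262:302,325:375],None,fx=8,fy=8,interpolation=2))
```

```text
tool axes cols x,y,z
 [[-0.    -0.264 -0.965]
 [-0.002 -0.965  0.264]
 [-1.     0.002 -0.   ]]
blocktop 120 [[-20.6, 71.8, 64.2], [-19.0, 72.2, 64.7], [-0.9, 79.1, 66.6], [21.3, 85.5, 68.6], [22.9, 85.9, 68.8]]
housing 364 [[-24.4, -80.6, 56.0], [-22.3, -79.2, 56.2], [0.5, -57.9, 57.9], [23.0, -4.9, 59.8], [25.6, 85.7, 59.9]]
deck 1304 [[-43.2, -78.2, 28.5], [-40.7, -64.3, 28.7], [-8.2, 20.2, 30.0], [42.6, 95.3, 31.3], [44.9, 99.9, 31.4]]
ends in scene [[350.41364882 280.22895827]
 [310.79318346 250.05840757]] top [[190.66188149 217.30871832]
 [232.8969837  209.74296358]]
```

arm_command(
  increments=[
    [[0, 0, -8], [28, -39, 0], 0],
    [[0, 0, -16], [56, -78, 0], 0],
    [[0, 0, -24], [84, -117, 0], 0],
    [[0, 0, -32], [112, -156, 0], 0],
    [[0, 0, -40], [140, -195, 0], 0],
  ],
)

```text
clock: 0.6
position: [305.2, 405.4, 230.0]
ee_rot: [-0.625, 0.331, 0.626, 0.329]
contact_force: [0.5, 0.2, 0.9]
gripper_width: 85.6
```

arm_command(
  increments=[
    [[0, 0, -8], [28, -39, 0], 0],
    [[0, 0, -16], [56, -78, 0], 0],
    [[0, 0, -24], [84, -117, 0], 0],
    [[0, 0, -26], [112, -156, 0], 0],
    [[0, 0, -26], [140, -195, 0], 0],
  ],
)

```text
clock: 1.1
position: [445.7, 208.6, 229.9]
ee_rot: [-0.535, 0.463, 0.536, 0.461]
contact_force: [0.5, 0.2, -0.0]
gripper_width: 85.7
```

```bash
cat >> h.py <<'E'
def wshot(tag):
    st=readout.read_state(); im,d=imaging.get_image("wrist"); C=cam("wrist",st); cv2.imwrite(f"pics/{tag}.png",im); return st,im,d,C,cloud(C,d)
E
python3 - <<'E'
from h import *
st,im,d,C,P=wshot("w1"); np.savez("w1.npz",im=im,d=d,P=P)
M=R.from_quat(st["ee_rot"]).as_matrix(); print(st["position"],M[:,2],np.degrees(np.arctan2(M[1,2],M[0,2])))
hsv=cv2.cvtColor(im,cv2.COLOR_BGR2HSV);Z=P[...,2]
m=((hsv[...,1]<60)&(Z>30)&(Z<70)&(abs(P[...,0]-470)<40)&(abs(P[...,1]-180)<60))
q=P[m]; r=cv2.minAreaRect(np.float32(q[:,:2])); print(r,q[:,2].max())
a=np.radians(r[2]+90 if r[1][1]>r[1][0] else r[2]); e=np.array([np.cos(a),np.sin(a)]); e*=np.sign(e[1]); c=np.array(r[0])
u=(q[:,:2]-c)@e; x=(q[:,:2]-c)@[e[1],-e[0]]
print("axis",e)
for lo in list(range(-48,-36,1))+list(range(36,48)):
    k=(u>=lo)&(u<lo+1)
    if k.any(): print(lo,k.sum(),x[k].min().round(1),x[k].max().round(1),q[k,2].max().round(1))
uv=proj(C,[[470,180,36]])[0]; print(uv)
x0,y0=int(uv[0])-100,int(uv[1])-100; cv2.imwrite("pics/w1c.png",cv2.resize(im[max(y0,0):y0+200,max(x0,0):x0+200],None,fx=3,fy=3,interpolation=2))
E
```

```text
[445.74976587 208.57409079 229.91662209] [-1.45803135e-01  9.89313541e-01 -4.04282069e-04] 98.38379038861106
((470.226318359375, 178.2794952392578), (30.26096534729004, 88.00209045410156), 7.886141300201416) 54.45630782413241
axis [-0.13720496  0.99054268]
-45 2 -6.8 13.7 50.4
-44 22 -11.0 12.5 52.9
-43 27 -14.1 14.9 53.0
-42 27 -14.1 15.1 53.6
-41 26 -15.1 14.8 53.5
-40 28 -15.1 15.1 53.0
-39 25 -12.0 13.8 52.4
-38 27 -14.1 13.9 53.6
-37 27 -14.1 14.0 53.2
36 21 -13.4 12.8 53.2
37 28 -14.5 14.0 53.2
38 23 -14.5 12.6 53.7
39 22 -14.5 14.0 53.3
40 19 -14.5 13.9 53.8
41 20 -13.4 14.1 53.6
42 20 -12.3 12.6 52.8
43 18 -7.9 11.5 52.9
44 1 -9.0 -9.0 49.0
[259.48413629 159.05602747]
```

View pics/w1c.png

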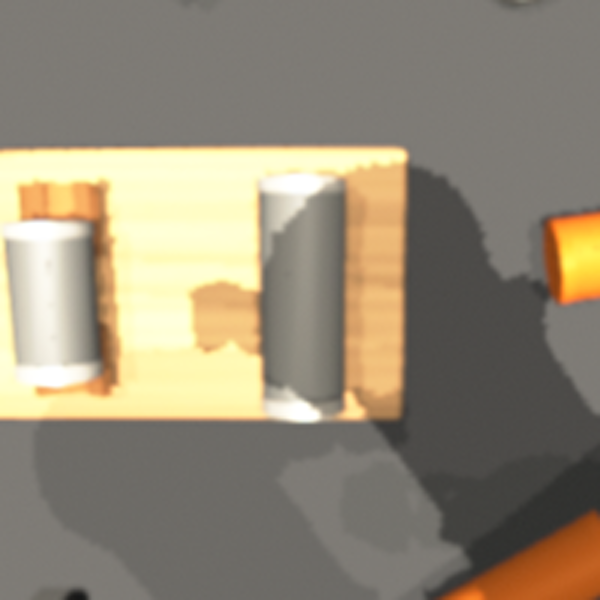

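Run:
```python
from h import *
e=np.array([-.148,.989,0]);e/=np.linalg.norm(e); x=np.array([e[1],-e[0],0]); c=np.array([470.5,179,36])
for n,P in(("scene",np.load("sceneP.npy")),("wrist",np.load("w1.npz")["P"]),("top",np.load("topP.npy"))):
    q=P.reshape(-1,3)-c; u,v,w=q@e,q@x,q[:,2]; r=np.hypot(v,w)
    for sg in(1,-1):
        for lo,hi in((0,4),(4,7),(7,10),(10,14)):
            k=(abs(sg*u-44)<6)&(r>=lo)&(r<hi); 
            if k.any(): print(n,sg,(lo,hi),k.sum(),np.median(sg*u[k]).round(2),np.sort(sg*u[k]).round(1)[-5:])
S=np.load("scene0.npz")["im"];W=np.load("w1.npz")["im"];C=cam("scene")
a=cv2.resize(S[265:297,330:370],(400,320),interpolation=cv2.INTER_CUBIC)
st=readout.read_state();uv=proj(cam("wrist",st),[c-45*e])[0];print(uv)
i,j=int(uv[1]),int(uv[0]);b=cv2.resize(W[i-16:i+16,j-20:j+20],(400,320),interpolation=cv2.INTER_CUBIC)
cv2.imwrite("pics/ends.png",np.hstack([a,b]))
```

```text
scene 1 (0, 4) 5 45.27 [44.  45.2 45.3 45.8 45.8]
scene 1 (4, 7) 19 43.96 [45.3 45.4 45.4 45.6 45.8]
scene 1 (7, 10) 13 42.65 [42.8 42.8 42.9 43.  43.3]
scene 1 (10, 14) 27 42.74 [43.2 43.2 43.3 43.3 43.4]
scene -1 (10, 14) 4 40.43 [39.6 39.9 41.  42.3]
top 1 (0, 4) 1 45.36 [45.4]
top 1 (4, 7) 1 46.08 [46.1]
top 1 (10, 14) 4 38.92 [38.7 38.7 39.1 42.2]
top -1 (0, 4) 1 43.89 [43.9]
top -1 (7, 10) 2 44.03 [44.  44.1]
top -1 (10, 14) 8 43.88 [43.9 43.9 43.9 43.9 44.1]
[259.70954586 122.03338369]
```

View pics/ends.png

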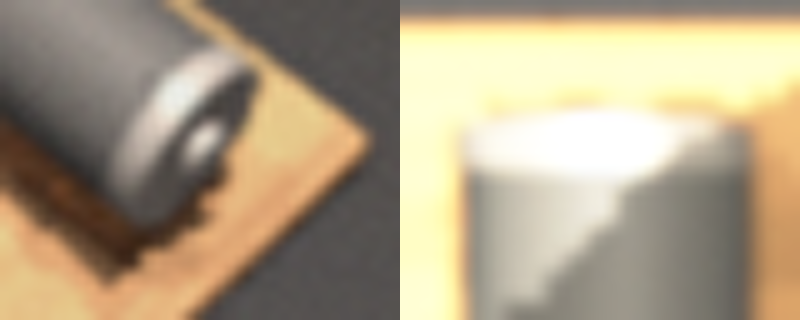

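The knob shows only at the +y end of the long cell (scene (350,280)). That end's depth steps from 42.7 to 45.5 mm, and the other end is flat. The cell centre is about (470.4, 179.8), heading 98.6°. The bay is roughly (568, -207), heading 79.7°. Descending.

arm_command(
  increments=[
    [[0, 0, 0], [13, -15, -20], 0],
    [[0, 0, 0], [25, -29, -60], 0],
    [[0, 0, 0], [25, -29, -105], 0],
    [[0, 0, 0], [25, -29, -150], 0],
    [[0, 0, 0], [25, -29, -180], 0],
  ],
)

```text
clock: 1.65
position: [471.6, 173.6, 46.7]
ee_rot: [-0.533, 0.467, 0.534, 0.461]
contact_force: [0.9, 0.9, -0.5]
gripper_width: 85.3
```

Run:
```python
from h import *
s=readout.read_state(); M=R.from_quat(s["ee_rot"]).as_matrix(); print(s["position"],M.round(4).tolist(),s["contact_force"])
c=np.array([470.4,179.8,36]); print("cell in tool",(M.T@(c-s["position"])).round(1), np.degrees(np.arctan2(M[1,2],M[0,2])))
```

```text
[471.62982321 173.61537738  46.69213357] [[-0.0067, -0.9902, -0.1393], [-0.0056, -0.1393, 0.9902], [-1.0, 0.0074, -0.0046]] [ 0.88934069  0.8517452  -0.47552587]
cell in tool [10.7  0.3  6.3] 98.00933327002862
```

arm_command(
  increments=[
    [[0, 0, 0.6], [-1, 6, -10], 0],
    [[0, 0, 0.6], [-1, 6, -32], 0],
    [[0, 0, 0.6], [-1, 6, -32], 0],
    [[0, 0, 0.6], [-1, 6, -32], 0.3],
    [[0, 0, 0.6], [-1, 6, -32], 0.6],
  ],
)

```text
clock: 2.15
position: [471.5, 180.5, 16.2]
ee_rot: [-0.536, 0.463, 0.536, 0.459]
contact_force: [0.6, -0.6, -0.4]
gripper_width: 58.8
```

Run:
```python
from h import *
s=readout.read_state(); M=R.from_quat(s["ee_rot"]).as_matrix(); print(s["position"],M.round(4).tolist(),s["contact_force"],s["joint_vel"].round(3))
c=np.array([470.4,179.8,36]); print("cell in tool",(M.T@(c-s["position"])).round(1), np.degrees(np.arctan2(M[1,2],M[0,2])))
```

```text
[471.54132001 180.49643366  16.19034811] [[-0.0042, -0.9886, -0.1504], [-0.0039, -0.1504, 0.9886], [-1.0, 0.0047, -0.0032]] [ 0.63142588 -0.63479517 -0.42883566] [-0.001 -0.007 -0.003 -0.002  0.003 -0.002]
cell in tool [-19.8   1.3  -0.6] 98.64851033127606
```

arm_command(
  increments=[
    [[0, 0, 0], [-1, -0.5, -2], 0.7],
    [[0, 0, 0], [-1, -0.5, -2], 1],
    [[0, 0, 0], [-1, -0.5, -2], 1],
    [[0, 0, 0], [-1, -0.5, -2], 1],
    [[0, 0, 0], [-1, -0.5, -2], 1],
  ],
)

```text
clock: 2.65
position: [469.5, 179.7, 15.3]
ee_rot: [-0.536, 0.464, 0.537, 0.459]
contact_force: [-4.5, 1.0, 6.6]
gripper_width: 31.3
```

arm_command(
  increments=[
    [[0, 0, 0], [0, 0, 0], 1],
    [[0, 0, 0], [0, 0, 15], 1],
    [[0, 0, 0], [0, 0, 45], 1],
    [[0, 0, 0], [0, 0, 80], 1],
    [[0, 0, 0], [0, 0, 110], 1],
  ],
)

```text
clock: 3.15
position: [469.5, 179.6, 126.9]
ee_rot: [-0.536, 0.463, 0.536, 0.459]
contact_force: [0.3, 0.9, -2.0]
gripper_width: 31.3
```

Run:
```python
from h import *
st,im,d,C,P=wshot("w2"); np.savez("w2.npz",im=im,d=d,P=P)
print(st["position"],st["contact_force"],st["wrist_torque"],st["gripper_width"])
M=R.from_quat(st["ee_rot"]).as_matrix(); Q=(P-st["position"])@M   # tool coords
hsv=cv2.cvtColor(im,cv2.COLOR_BGR2HSV)
m=(hsv[...,1]<70)&(abs(Q[...,1])<15)&(abs(Q[...,2])<60)&(Q[...,0]<0)&(Q[...,0]>-50)&(d>0)
q=Q[m]; print(len(q))
for lo in range(-56,60,4):
    k=(q[:,2]>=lo)&(q[:,2]<lo+4)
    if k.sum()>3: print(lo,k.sum(),np.percentile(q[k,0],[2,50]).round(1),q[k,1].min().round(1),q[k,1].max().round(1))
cv2.imwrite("pics/w2g.png",im)
```

```text
[469.48039753 179.58493282 126.85805438] [ 0.3207327   0.91278329 -1.99351324] [ 0.01504525 -0.09891335  0.03636198] 31.344334944416705
11325
-48 1217 [-37.4 -28.7] -15.0 15.0
-44 731 [-37.8 -35.6] -14.8 14.9
-40 740 [-37.5 -35. ] -14.9 14.7
-36 713 [-37.5 -35.1] -15.0 14.9
-32 694 [-37.5 -35.1] -14.8 14.6
-28 681 [-37.5 -35. ] -14.9 14.8
-24 643 [-37.5 -35. ] -15.0 14.7
-20 620 [-37.5 -35. ] -14.7 14.6
-16 627 [-37.5 -35.3] -14.9 14.8
-12 608 [-37.6 -35.1] -15.0 14.9
-8 551 [-37.6 -35.1] -15.0 14.7
-4 568 [-37.5 -35.1] -14.9 14.7
0 547 [-37.5 -35.2] -15.0 14.9
4 510 [-37.6 -35.3] -14.7 14.5
8 512 [-37.6 -35.3] -14.8 14.7
12 489 [-37.6 -35.1] -14.9 14.9
16 489 [-37.6 -35.2] -15.0 14.6
20 341 [-37.5 -34.5] -14.8 14.8
24 44 [-31.6 -29.3] -14.8 14.9
```

View pics/w2g.png

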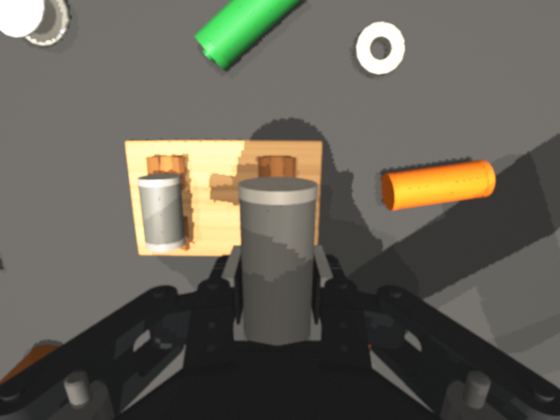

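arm_command(
  increments=[
    [[0, 0, 0], [4, -10, 20], 1],
    [[0, 0, -4], [19, -50, 50], 1],
    [[0, 0, -8], [35, -92, 73], 1],
    [[0, 0, -12], [52, -136, 73], 1],
    [[0, 0, -16], [69, -180, 73], 1],
  ],
)

```text
clock: 3.7
position: [542.0, -0.3, 206.1]
ee_rot: [-0.468, 0.529, 0.465, 0.534]
contact_force: [1.9, -0.1, -2.2]
gripper_width: 31.4
```

arm_command(
  increments=[
    [[0, 0, -2.5], [16, -42, 0], 1],
    [[0, 0, -2.5], [32, -82, 0], 1],
    [[0, 0, -2.5], [42, -108, 0], 1],
    [[0, 0, -2.5], [45, -117, 0], 1],
    [[0, 0, -2.5], [45, -117, 0], 1],
  ],
)

```text
clock: 4.2
position: [586.6, -118.3, 205.3]
ee_rot: [-0.455, 0.54, 0.453, 0.544]
contact_force: [0.0, 0.9, -2.2]
gripper_width: 31.5
```

Run:
```python
from h import *
st,im,d,C,P=wshot("w3"); np.savez("w3.npz",im=im,d=d,P=P)
M=R.from_quat(st["ee_rot"]).as_matrix(); Q=(P-st["position"])@M
print(st["position"],st["contact_force"],M.round(4).tolist(),"heading",np.degrees(np.arctan2(M[1,2],M[0,2])))
# held cell
m=(abs(Q[...,1])<6)&(Q[...,0]<-36)&(Q[...,0]>-40)&(abs(Q[...,2])<60); print("cell top z range",Q[m][:,2].min(),np.median(Q[m][:,1]))
m=(abs(Q[...,1])<14)&(Q[...,0]<-8)&(Q[...,0]>-32)&(Q[...,2]<-35)&(Q[...,2]>-52); print("flat end z",np.median(Q[m][:,2]),m.sum())
hsv=cv2.cvtColor(im,cv2.COLOR_BGR2HSV); Z=P[...,2]
far=(np.hypot(P[...,0]-565,P[...,1]+230)<130)
g=(abs(hsv[...,0].astype(int)-75)<18)&(hsv[...,1]>80)&far
t=P[g&(Z>27)&(Z<33)]; r=cv2.minAreaRect(np.float32(t[:,:2])); print("deck",r,np.median(t[:,2]))
a=np.radians(79.72); ey=np.array([np.cos(a),np.sin(a)]); ex=np.array([ey[1],-ey[0]]); b=np.array([568.2,-206.7])
L=np.stack([(P[...,:2]-b)@ex,(P[...,:2]-b)@ey,Z-58],-1)
for n,k in (("deck",g&(abs(L[...,2]+28)<2)),("housing",g&(abs(L[...,2])<2)&(L[...,1]<-60)),("block",far&(abs(L[...,2]-8.5)<2.)&(L[...,1]>30))):
    w=L[k]; print(n,len(w),np.percentile(w,[1,5,50,95,99],axis=0).round(1).tolist() if len(w) else "")
br=(abs(hsv[...,0].astype(int)-22)<10)&(hsv[...,1]>90)&far&(Z>40); w=L[br]; print("brass",len(w),np.percentile(w,[1,5,50,95,99],axis=0).round(1).tolist() if len(w) else "")
cv2.imwrite("pics/w3.png",im)
```

```text
[ 586.60044485 -118.28662353  205.30371434] [ 0.03480998  0.89852725 -2.19487704] [[0.0055, -0.9845, 0.1753], [0.0011, 0.1753, 0.9845], [-1.0, -0.0052, 0.0021]] heading 79.90190487436912
cell top z range -46.055877576598625 -0.34826498414840557
flat end z -45.615355405360674 971
deck ((566.6957397460938, -217.78237915039062), (172.37322998046875, 88.968994140625), 79.57979583740234) 29.72816227990205
deck 9489 [[-42.7, -93.9, -29.8], [-40.2, -83.3, -29.5], [-4.3, -16.3, -28.2], [41.3, 67.9, -27.0], [43.8, 73.4, -26.5]]
housing 1036 [[-24.0, -86.3, -1.9], [-22.1, -85.5, -1.6], [0.6, -78.7, -0.3], [22.9, -72.0, 0.9], [25.3, -71.4, 1.5]]
block 691 [[-20.3, 46.1, 6.8], [-18.4, 46.2, 7.3], [0.7, 52.8, 8.5], [20.7, 59.3, 9.5], [22.5, 59.5, 10.0]]
brass 387 [[-46.3, -39.6, -15.7], [-44.7, -36.2, -13.0], [-10.7, 45.4, 7.9], [13.0, 100.8, 237.7], [14.5, 101.3, 289.6]]
```

View pics/w3.png

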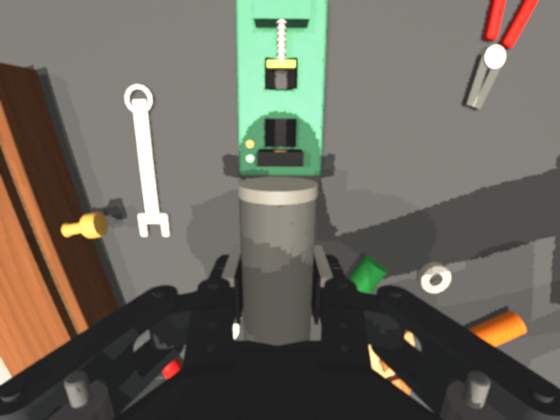

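```bash
cat > plan.py <<'E'
import sys
from h import *
B=np.array([569.1,-206.2,58.]); a=np.radians(79.65)
ey=np.array([np.cos(a),np.sin(a),0]); ez=np.array([0,0,1.]); ex=np.cross(ey,ez)
CT=np.array([-21,-.3,-.7])
ML=np.c_[-ez,np.cross(ey,-ez),ey]   # tool x down, z along bay y
def plan(W):
    s=readout.read_state(); M=R.from_quat(s["ee_rot"]).as_matrix()
    c=s["position"]+M@CT-B; u=M[:,2]
    print("t",s["clock"],"now cell x,y,z",(c@ex).round(1),(c@ey).round(1),c[2].round(1),"tilt",np.degrees(np.arcsin(u[2])).round(2),"head",np.degrees(np.arctan2(u[1],u[0])).round(2),"F(bay)",[(s["contact_force"]@e).round(1) for e in(ex,ey,ez)],"w",s["gripper_width"].round(1))
    for y,z,t in W:
        T=R.from_rotvec(np.radians(t)*ex).as_matrix()@ML
        p=B+y*ey+z*ez-T@CT
        print((y,z,t),R.from_matrix(T@M.T).as_rotvec(degrees=True).round(1).tolist(),(p-s["position"]).round(1).tolist())
if __name__=="__main__": plan(eval(sys.argv[1]))
E
python3 plan.py "[(60,110,9),(30,80,18),(20,50,18),(20,40,18),(16,25,18)]"
```

```text
Traceback (most recent call last):
  File "plan.py", line 15, in <module>
    if __name__=="__main__": plan(eval(sys.argv[1]))
                             ~~~~^^^^^^^^^^^^^^^^^^^
  File "plan.py", line 10, in plan
    print("t",s["clock"],"now cell x,y,z",(c@ex).round(1),(c@ey).round(1),c[2].round(1),"tilt",np.degrees(np.arcsin(u[2])).round(2),"head",np.degrees(np.arctan2(u[1],u[0])).round(2),"F(bay)",[(s["contact_force"]@e).round(1) for e in(ex,ey,ez)],"w",s["gripper_width"].round(1))
                                                                                                                                                                                                                                                        ^^^^^^^^^^^^^^^^^^^^^^^^
AttributeError: 'float' object has no attribute 'round'
```

```bash
sed -i 's/s\["gripper_width"\].round(1)/round(s["gripper_width"],1)/' plan.py; python3 plan.py "[(60,110,9),(30,80,18),(20,50,18),(20,40,18),(16,25,18)]"
```

```text
t 4.25 now cell x,y,z 1.2 89.9 168.5 tilt 0.13 head 79.98 F(bay) [np.float64(0.6), np.float64(1.0), np.float64(-1.9)] w 31.6
(60, 110, 9) [8.8, -1.3, -0.3] [-6.1, -25.9, -58.2]
(30, 80, 18) [17.6, -2.9, -0.3] [-10.9, -52.3, -87.3]
(20, 50, 18) [17.6, -2.9, -0.3] [-12.7, -62.2, -117.3]
(20, 40, 18) [17.6, -2.9, -0.3] [-12.7, -62.2, -127.3]
(16, 25, 18) [17.6, -2.9, -0.3] [-13.4, -66.1, -142.3]
```

arm_command(
  increments=[
    [[5.8, -0.8, -0.3], [-4, -20, -30], 1],
    [[11.7, -1.8, -0.3], [-8, -40, -60], 1],
    [[17.6, -2.9, -0.3], [-11, -54, -87], 1],
    [[17.6, -2.9, -0.3], [-12.7, -62, -110], 1],
    [[17.6, -2.9, -0.3], [-12.7, -62, -122], 1],
  ],
)

```text
clock: 4.75
position: [572.2, -179.2, 81.3]
ee_rot: [-0.375, 0.453, 0.518, 0.621]
contact_force: [-0.6, 0.5, -1.8]
gripper_width: 31.2
```

```bash
python3 plan.py "[(18,30,18),(16,18,18),(12,17.6,18),(8,17.6,18)]"
```

```text
t 4.75 now cell x,y,z -1.4 20.0 43.1 tilt 17.98 head 79.49 F(bay) [np.float64(-0.7), np.float64(0.4), np.float64(-1.8)] w 31.2
(18, 30, 18) [-0.0, -0.2, 0.1] [1.1, -2.2, -13.1]
(16, 18, 18) [-0.0, -0.2, 0.1] [0.8, -4.2, -25.1]
(12, 17.6, 18) [-0.0, -0.2, 0.1] [0.0, -8.1, -25.5]
(8, 17.6, 18) [-0.0, -0.2, 0.1] [-0.7, -12.0, -25.5]
```

arm_command(
  increments=[
    [[0, -0.2, 0.1], [1.1, -2.2, -8], 1],
    [[0, -0.2, 0.1], [1, -4, -17], 1],
    [[0, -0.2, 0.1], [0.8, -4.2, -24], 1],
    [[0, -0.2, 0.1], [0.8, -4.2, -25], 1],
    [[0, -0.2, 0.1], [0.8, -4.2, -25], 1],
  ],
)

```text
clock: 5.25
position: [573.3, -182.9, 56.7]
ee_rot: [-0.377, 0.451, 0.518, 0.621]
contact_force: [0.2, -0.1, -1.2]
gripper_width: 31.3
```

```bash
python3 plan.py "[(12,17.6,18),(6,17.6,18),(0,17.6,18),(-6,17.6,18),(-10,17.6,18)]"
python3 - <<'E'
from h import *
im,d=imaging.get_image("scene"); cv2.imwrite("pics/s1.png",cv2.resize(im[95:225,100:250],None,fx=4,fy=4,interpolation=cv2.INTER_CUBIC))
E
```

```text
t 5.25 now cell x,y,z 0.3 16.5 18.5 tilt 18.01 head 79.72 F(bay) [np.float64(0.2), np.float64(-0.0), np.float64(-1.2)] w 31.3
(12, 17.6, 18) [0.0, 0.1, -0.0] [-1.1, -4.4, -0.9]
(6, 17.6, 18) [0.0, 0.1, -0.0] [-2.2, -10.3, -0.9]
(0, 17.6, 18) [0.0, 0.1, -0.0] [-3.2, -16.2, -0.9]
(-6, 17.6, 18) [0.0, 0.1, -0.0] [-4.3, -22.1, -0.9]
(-10, 17.6, 18) [0.0, 0.1, -0.0] [-5.0, -26.0, -0.9]
```

View pics/s1.png

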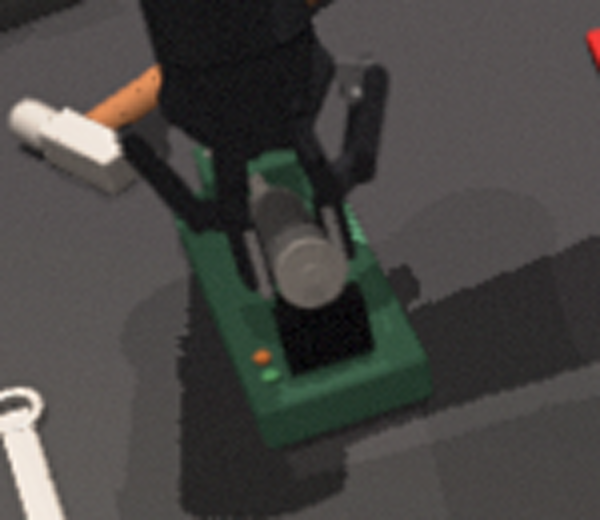

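The cell is tilted in front of the charger with the button end (about (308,270) in the crop) above the fixed block. Pushing the spring back now.

arm_command(
  increments=[
    [[0, 0, 0], [-1.1, -4.4, -0.9], 1],
    [[0, 0, 0], [-1.8, -8, -0.9], 1],
    [[0, 0, 0], [-2.5, -12, -0.9], 1],
    [[0, 0, 0], [-3.2, -16.2, -0.9], 1],
    [[0, 0, 0], [-3.2, -16.2, -0.9], 1],
  ],
)

```text
clock: 5.8
position: [570.7, -198.9, 56.6]
ee_rot: [-0.377, 0.45, 0.518, 0.622]
contact_force: [0.9, 5.6, 1.7]
gripper_width: 31.5
```

```bash
python3 plan.py "[(-5,17.6,18),(-10,17.6,18),(-11,17.6,18)]"
```

```text
t 5.8 now cell x,y,z 0.5 0.3 18.3 tilt 18.09 head 79.7 F(bay) [np.float64(-0.1), np.float64(5.6), np.float64(1.7)] w 31.5
(-5, 17.6, 18) [-0.1, 0.1, -0.0] [-1.5, -5.1, -0.7]
(-10, 17.6, 18) [-0.1, 0.1, -0.0] [-2.4, -10.0, -0.7]
(-11, 17.6, 18) [-0.1, 0.1, -0.0] [-2.6, -11.0, -0.7]
```

arm_command(
  increments=[
    [[0, 0, 0], [-0.8, -3, -0.7], 1],
    [[0, 0, 0], [-1.4, -6, -0.7], 1],
    [[0, 0, 0], [-2.2, -9, -0.7], 1],
    [[0, 0, 0], [-2.6, -11, -0.7], 1],
    [[0, 0, 0], [-2.6, -11, -0.7], 1],
  ],
)

```text
clock: 6.3
position: [568.9, -208.7, 56.7]
ee_rot: [-0.376, 0.449, 0.518, 0.623]
contact_force: [2.2, 7.5, 1.1]
gripper_width: 31.3
```

```bash
python3 plan.py "[(-11,14,14),(-11,10.5,10),(-10.5,7,6),(-10,4,3),(-10,2,0)]"
python3 - <<'E'
from h import *
st,im,d,C,P=wshot("w4"); M=R.from_quat(st["ee_rot"]).as_matrix(); Q=(P-st["position"])@M
m=(abs(Q[...,1])<6)&(Q[...,0]<-30)&(Q[...,0]>-45)&(abs(Q[...,2])<60); q=Q[m]
for lo in range(-52,24,6):
    k=(q[:,2]>=lo)&(q[:,2]<lo+6)
    if k.sum()>3: print(lo,k.sum(),np.percentile(q[k,0],[5,50]).round(1))
print(q[:,2].min())
m=(abs(Q[...,1])<14)&(Q[...,0]<-8)&(Q[...,0]>-32)&(Q[...,2]<-35)&(Q[...,2]>-52); print("flat end z",np.median(Q[m][:,2]),m.sum())
E
```

```text
t 6.3 now cell x,y,z 0.5 -9.7 18.4 tilt 18.22 head 79.72 F(bay) [np.float64(0.8), np.float64(7.7), np.float64(1.1)] w 31.3
(-11, 14, 14) [-4.1, 0.9, -0.0] [-1.0, -2.6, -4.9]
(-11, 10.5, 10) [-8.1, 1.7, -0.0] [-1.3, -4.0, -8.7]
(-10.5, 7, 6) [-12.0, 2.4, -0.0] [-1.4, -5.0, -12.5]
(-10, 4, 3) [-14.9, 2.9, -0.0] [-1.5, -5.5, -15.6]
(-10, 2, 0) [-17.9, 3.5, -0.0] [-1.7, -6.6, -17.7]
-46 594 [-37.8 -36.5]
-40 475 [-37.4 -36.4]
-34 451 [-37.5 -36.5]
-28 441 [-37.4 -36.4]
-22 422 [-37.4 -36.5]
-16 407 [-37.6 -36.6]
-10 371 [-37.5 -36.5]
-4 372 [-37.5 -36.5]
2 346 [-37.5 -36.6]
8 329 [-37.6 -36.7]
14 317 [-37.5 -36.6]
20 134 [-37.4 -36.6]
-46.149704004959084
flat end z -46.2177704030609 1704
```

arm_command(
  increments=[
    [[-4.1, 0.9, 0], [-1, -2.6, -4.9], 1],
    [[-8.1, 1.7, 0], [-1.3, -4, -8.7], 1],
    [[-12, 2.4, 0], [-1.4, -5, -12.5], 1],
    [[-14.9, 2.9, 0], [-1.5, -5.5, -15.6], 1],
    [[-17.9, 3.5, 0], [-1.7, -6.6, -17.7], 1],
  ],
)

```text
clock: 6.85
position: [568.0, -213.6, 40.0]
ee_rot: [-0.454, 0.543, 0.453, 0.543]
contact_force: [-1.1, 8.4, 3.1]
gripper_width: 31.7
```

```bash
python3 plan.py "[(-9,1,0),(-8,0,0),(-5,0,0),(-2,0,0)]"
```

```text
t 6.85 now cell x,y,z 0.5 -8.2 3.0 tilt -0.05 head 79.74 F(bay) [np.float64(-2.6), np.float64(8.1), np.float64(3.1)] w 31.7
(-9, 1, 0) [0.1, 0.0, -0.1] [-0.7, -0.7, -2.0]
(-8, 0, 0) [0.1, 0.0, -0.1] [-0.5, 0.3, -3.0]
(-5, 0, 0) [0.1, 0.0, -0.1] [0.0, 3.3, -3.0]
(-2, 0, 0) [0.1, 0.0, -0.1] [0.6, 6.2, -3.0]
```

arm_command(
  increments=[
    [[0, 0, 0], [-0.5, 0, -1], 1],
    [[0, 0, 0], [-0.5, 0, -2], 1],
    [[0, 0, 0], [-0.5, 0, -2.5], 1],
    [[0, 0, 0], [-0.5, 0, -2.5], 1],
    [[0, 0, 0], [-0.5, 0, -2.5], 1],
  ],
)

```text
clock: 7.35
position: [568.0, -212.4, 38.1]
ee_rot: [-0.454, 0.542, 0.453, 0.543]
contact_force: [0.7, 8.6, 2.3]
gripper_width: 31.6
```

```bash
python3 plan.py "[(-8,0,0),(-5,0,0),(-2,0,0)]"
```

```text
t 7.35 now cell x,y,z 0.3 -7.0 1.1 tilt 0.02 head 79.75 F(bay) [np.float64(-0.9), np.float64(8.6), np.float64(2.3)] w 31.6
(-8, 0, 0) [-0.0, 0.1, -0.1] [-0.5, -1.0, -1.1]
(-5, 0, 0) [-0.0, 0.1, -0.1] [0.0, 2.0, -1.1]
(-2, 0, 0) [-0.0, 0.1, -0.1] [0.6, 4.9, -1.1]
```

arm_command(
  increments=[
    [[0, 0, 0], [0, 0, -1], 1],
    [[0, 0, 0], [0, 0, -2], 1],
    [[0, 0, 0], [0.4, 2, -2], 1],
    [[0, 0, 0], [0.6, 4, -2], 1],
    [[0, 0, 0], [0.6, 4, -2], 1],
  ],
)

```text
clock: 7.85
position: [568.8, -208.2, 37.8]
ee_rot: [-0.454, 0.542, 0.453, 0.543]
contact_force: [-2.1, 5.6, 6.6]
gripper_width: 31.6
```

```bash
python3 plan.py "[(-2,0,0)]"
python3 - <<'E'
from h import *
from plan import *
st,im,d,C,P=wshot("w5"); M=R.from_quat(st["ee_rot"]).as_matrix(); Q=(P-st["position"])@M
m=(abs(Q[...,1])<6)&(Q[...,0]<-30)&(Q[...,0]>-45)&(abs(Q[...,2])<60); q=Q[m]
for lo in (-46,-28,-10,8,20): k=(q[:,2]>=lo)&(q[:,2]<lo+6); print(lo,k.sum(),np.percentile(q[k,0],[5,50]).round(1))
print(q[:,2].min()); w=P[m]-B; print("cell top height over bay",np.percentile(w[:,2],[50,95]),"flat end y",(w@ey).min())
E
```

```text
t 7.85 now cell x,y,z 0.3 -2.7 0.8 tilt 0.01 head 79.8 F(bay) [np.float64(-3.1), np.float64(5.1), np.float64(6.6)] w 31.6
(-2, 0, 0) [0.0, 0.1, -0.1] [-0.2, 0.7, -0.8]
-46 600 [-38.  -36.7]
-28 445 [-37.6 -36.6]
-10 375 [-37.5 -36.6]
8 339 [-37.5 -36.5]
20 140 [-37.4 -36.5]
-45.93994278095252
cell top height over bay [16.34437974 17.40265007] flat end y -47.93620609705136
```

arm_command(
  increments=[
    [[0, 0, 0], [0, 0, 0], 0.5],
    [[0, 0, 0], [0, 0, 0], 0.3],
    [[0, 0, 0], [0, 0, 0], 0.1],
    [[0, 0, 0], [0, 0, 0], 0],
    [[0, 0, 0], [0, 0, 0], 0],
  ],
)

```text
clock: 8.4
position: [568.7, -208.4, 37.6]
ee_rot: [-0.454, 0.542, 0.453, 0.543]
contact_force: [0.7, -0.6, 0.8]
gripper_width: 85.5
```

Run:
```python
from h import *
from plan import *
plan([])
st,im,d,C,P=wshot("w6"); w=P-B; L=np.stack([w@ex,w@ey,w@ez],-1)
m=(abs(L[...,0])<6)&(L[...,2]>12)&(L[...,2]<20)&(abs(L[...,1])<60); q=L[m]
for lo in (-46,-28,-10,8,14): k=(q[:,1]>=lo)&(q[:,1]<lo+6); print(lo,k.sum(),np.percentile(q[k,2],[50,95]).round(1) if k.any() else "")
print("flat end y",q[:,1].min(),"x med",np.median(q[:,0]))
```

```text
t 8.4 now cell x,y,z 0.3 -2.9 0.6 tilt 0.0 head 79.78 F(bay) [np.float64(0.8), np.float64(-0.5), np.float64(0.8)] w 85.5
-46 523 [16.6 17.8]
-28 434 [16.4 17.3]
-10 385 [16.4 17.4]
8 321 [16.4 17.3]
14 308 [16.3 17.3]
flat end y -45.69744233770778 x med -0.007618818057642816
```

The cell is level, and on release it sprang 2.2 mm towards the fixed contact. Retreating straight up.

arm_command(
  increments=[
    [[0, 0, 0], [0, 0, 10], 0],
    [[0, 0, 0], [0, 0, 35], 0],
    [[0, 0, 0], [0, 0, 75], 0],
    [[0, 0, 0], [0, 0, 115], 0],
    [[0, 0, 0], [0, 0, 145], 0],
  ],
)

```text
clock: 8.95
position: [569.5, -208.6, 186.3]
ee_rot: [-0.455, 0.541, 0.452, 0.544]
contact_force: [0.8, -0.3, -0.8]
gripper_width: 85.2
```

arm_command(
  increments=[
    [[0, 0, 0], [0, 25, 10], 0],
    [[0, 0, 0], [0, 60, 20], 0],
    [[0, 0, 0], [0, 85, 20], 0],
    [[0, 0, 0], [0, 95, 20], 0],
    [[0, 0, 0], [0, 95, 20], 0],
  ],
)

```text
clock: 9.45
position: [569.5, -112.7, 206.9]
ee_rot: [-0.456, 0.541, 0.452, 0.543]
contact_force: [0.2, 0.9, 0.1]
gripper_width: 85.7
```

Run:
```python
from h import *
from plan import *
plan([])
def rep(n,C,P,im):
    w=P-B; L=np.stack([w@ex,w@ey,w@ez],-1)
    m=(abs(L[...,0])<6)&(L[...,2]>12)&(L[...,2]<22)&(abs(L[...,1])<60); q=L[m]
    print(n,"y range",np.percentile(q[:,1],[.5,99.5]).round(1),"x",np.median(q[:,0]).round(1))
    for lo in (-44,-20,0,20,34): k=(q[:,1]>=lo)&(q[:,1]<lo+8); print("  ",lo,k.sum(),np.percentile(q[k,2],[50,95]).round(1) if k.any() else "")
st,im,d,C,P=wshot("w7"); rep("wrist",C,P,im)
uv=proj(C,[B])[0].astype(int); print(uv); y0,x0=max(uv[1]-65,0),max(uv[0]-65,0); a=cv2.resize(im[y0:y0+130,x0:x0+130],(390,390),interpolation=2)
im,d=imaging.get_image("scene"); C=cam("scene"); rep("scene",C,cloud(C,d),im)
uv=proj(C,[B])[0].astype(int); b=cv2.resize(im[uv[1]-40:uv[1]+40,uv[0]-40:uv[0]+40],(390,390),interpolation=2)
im,d=imaging.get_image("top"); C=cam("top"); rep("top",C,cloud(C,d),im)
cv2.imwrite("pics/end.png",np.hstack([a,b]))
```

```text
t 9.45 now cell x,y,z -16.3 91.3 169.9 tilt -0.02 head 79.92 F(bay) [np.float64(0.1), np.float64(0.9), np.float64(0.1)] w 85.7
wrist y range [-45.1  41.7] x -0.3
   -44 140 [16.3 17.8]
   -20 134 [16.1 17.5]
   0 124 [16.2 17.5]
   20 120 [16.1 17.3]
   34 115 [16.5 18.1]
[261  99]
scene y range [-44.1  44.4] x 0.4
   -44 17 [17.1 19. ]
   -20 13 [16.4 17.4]
   0 13 [16.1 17.1]
   20 16 [16.4 17.5]
   34 16 [16.6 18.2]
top y range [-45.2  34.5] x -0.5
   -44 20 [16.7 20.3]
   -20 22 [16.2 18.3]
   0 21 [16.6 18.7]
   20 21 [16.5 18.6]
   34 3 [16.5 18.5]
```

View pics/end.png

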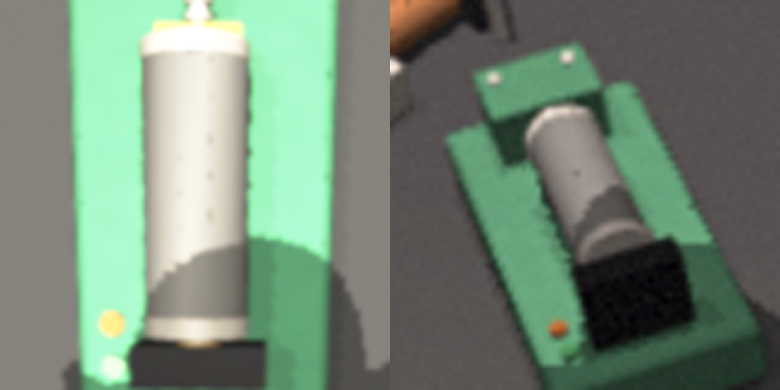

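The left half shows the cell level between the brass spring contact (y≈25) and the fixed block (y≈345), with the button touching the block (200,343). The right half shows the same from the scene camera. The gripper is clear, so I'm handing in.

```bash
python3 -c "
from bench import arm
print(arm.job_done())"
```

```text
the job is handed in; nothing more can be done
None
```

The long grey cell is in the charger's bay, flat end against the spring contact and button against the fixed contact. I handed the job in at about 9.6 s.

- **How it went:** I gripped the cell at its middle and tilted it 18° with the button end up. I pushed the spring back about 20 mm with the flat end, which read about 7.7 N. Then I tipped the button end down in front of the fixed contact, lowered the cell onto the saddles and let go. On release it slid about 2 mm to the fixed contact.
- **Last checks:** In bay coordinates, the wrist camera puts the flat end at y = -45.1 mm and the rim behind the button at 41.7 mm. The cell is level, its top surface at 16.1 to 16.5 mm along its length (median heights), against an ideal 16.5 mm. It is centred sideways within 0.5 mm, and the gripper is open and about 150 mm above it.
- **Disagreements:** The gripper read about 31.4 mm on the 33 mm cell. The top camera saw the cell only to y = 34.5 mm at the button end, where I had few depth points, so I relied on the wrist and scene cameras there. No other check failed.

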